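# Roll down a laminate sheet

## Robot

A 6-joint arm with a two-finger parallel gripper is mounted at the origin on a cart in front of the work surface, level with it; the furniture and walls round the work are solid. World frame = base frame: x ahead of the robot, y to its left, z up, the work surface at z = 0. Lengths are in m, angles in rad, forces in N, time in s.
With the tool pointing down it reaches from about 0.3 to 0.75 m from the base axis. Payload 8.5 kg.
Tool frame: the origin (TCP) lies midway between the tips of the shut fingers; the grasp point (between the pads) lies arm.hold_point_z behind it (arm.hold_point_z is the distance from the TCP to the grasp point, in m); z points along the fingers, y is the line along which they close (so a half turn about z gives the same grasp; the last joint's range is limited). The gripper opens to 85 mm and grips with 20 to 120 N. Pads are 22 mm wide; open, the fingers measure 114 mm over their backs; the gripper's body (76 mm by 85 mm) begins 54 mm behind the grasp point. The pads swing forward as they close: fully open they stand 13 mm farther back than shut.
Start: joints at [-1.548, 0.381, 1.297, -0, 1.464, -0.215], TCP at [0.13, -0.535, 0.231] pointing down, gripper open.
Joint ranges: [-3.11, 3.11], [-0.89, 2.33], [0.22, 2.48], [-1.42, 4.56], [0.17, 2.85], [-2.88, 2.88]. Speed limits (rad/s): [2.39, 2.39, 3.14, 3.14, 3.14, 3.14].

## Interface

Orientations are given as a 3x3 rotation matrix whose columns are the frame's x, y, z axes.
In Python, from cell import arm gives the robot as it stands. Calls block until the motion is done:
- arm.reach(position, orientation): joint-space move of the TCP to a pose.
- arm.line_to(position, rate=0.15, rot=None, force_limit=None): straight line of the TCP; rot=None keeps the orientation; rate is the mean speed in m/s. With force_limit (N) it stops when the force on the tool has changed by that much, and returns True; else False.
- arm.goto_joints(angles): joint-space move.
- arm.release() and arm.grab(): open the fingers fully, or close them until they stop; the grip force is fixed at half the most.
- arm.hold(seconds).
- arm.inverse_kinematics(position, orientation): joint angles nearest the present ones, or None.
- arm.read_camera(name): name is "scene" or "top" or "wrist"; returns the picture (384x512x3 uint8, red, green, blue); there is no depth.
- arm.get_calibration(name): a dict with "fovy" (degrees; the focal length in pixels is half the picture's height over the tangent of half this angle, whatever the lens; pixels are square), "cx", "cy" (the principal point, pixels), "eye" and "attitude" of the camera in the world. Camera axes: x right, y up, looking along -z (the intrinsics and any distortion apply to the point x, -y, -z); pixel columns grow to the right and rows downward; lengths in m; the calibration is good to about 2 mm. A picture is of the moment at which its call begins: read the wrist's pose just before it. get_calibration takes no time and is no camera call; for the wrist camera it gives the pose at the moment of the call.
A pose or a line that the arm cannot do raises arm.PlanningError and nothing moves.
- arm.sign_off(): hands the job in; it is judged then, once.
Trained networks look in the newest picture that a camera, given by its name, has taken for a name from the list of things; names that differ only in an ending like _2 or _b are one class to them, and where a whole thing is asked for, a point or a joint stands for the part that bears it (a point fixed in the world has none). Each returns a list of dicts, best first, with "conf" (0 to 1); they miss things now and then, are a little off and sometimes report something else, mostly with a low value. They report only what shows in the picture. A call takes as long as a camera call.
- arm.boxes_of(camera, name): "position" ([x, y, z] in m, in the coordinates of the camera as it stood for that picture, good to about 4 mm: the middle of the surface that is visible of it).
- arm.cut_out(camera, name): "mask" (384x512 bool, what is visible of it).
Readings, each from a call of its own:
- arm.get_t(): time.
- arm.get_q(): joint angles.
- arm.get_joint_velocities(): joint speeds.
- arm.get_joint_efforts(): joint torques, N m.
- arm.get_tcp_pos(): TCP position.
- arm.get_tcp_rot(): TCP orientation.
- arm.get_wrist_force(): force on the tool from outside, world axes, zero at the start.
- arm.get_moment(): the same for the moment, N m.
- arm.get_width(): finger opening in m.
- arm.get_grip_force(): force on a finger pad.
Only numpy, scipy, OpenCV 4.12 (cv2) and the standard library are available. Lean on these libraries where they do the work, as an engineer would, in place of code of your own. Each camera call takes 0.05 s, during which the arm holds its last target. There are 200 camera calls.

## Task

Take the hand roller with the yellow handle out of its grey stand, set it squarely on the middle of the blue laminate sheet at the orange stripe and roll it along to the white stripe, keeping a steady downward push so that the sheet stays sunk about 1 cm on its springs all the way. Then hang the roller back in its stand as it was found, upright with its guard plate on both rails.

Things in the scene. Friction and masses are not known exactly. Their poses are not given: they have to be found in the camera images.
- roller: Hand roller, some 0.34 kg. Origin: lowest point of its black drum, at mid length; z up. The drum (40 mm across, 56 long) turns on an axle along x, so it rolls along y. Steel guard plate 70 (x) x 96 (y) mm, 46 to 51 mm above the origin; on it the yellow block handle, 62 (x) x 26 (y) mm, 51 to 103 mm above the origin: grip it across y. Starts hanging in the stand, axes along the stand's.
- sheet_mid (a point): Middle of the top face of the blue laminate sheet (84 mm in x, 190 in y), fixed on a sprung aluminium platen; 48 mm above the table at rest, and sinks with the sheet. z up; y runs along the sheet towards the orange stripe. The 12 mm orange stripe crosses it at y = +60 mm, the white one at y = -60 mm.
- sheet (a joint): How far the sheet has sunk on its springs, m: 0 at rest, 0.020 at the stop. It stays level. About 1.5 N starts it, then 0.5 N per mm, so 10 mm takes about 6.5 N. It springs back when released.
- stand: Fixed grey parking stand; origin at the centre of its underside on the table, z up. Two rails along x, 96 mm long, 8 mm thick, tops 60 mm above the table, 62 mm apart (y = -31 to +31 mm). The roller's guard plate rests on both rails, the drum hanging between them; the roller's origin is then on the stand's z axis, 14 mm above the table.

How it is judged:
By the outcome, as a careful person would: the job done as asked, in the order asked, and still so for the second after the job is handed in, with the robot touching nothing.
It also fails if it takes over 56 s, if anything falls off the work surface, if the arm or the gripper's body presses on something with over 40 N, if the wrist force passes 120 N, or if a joint passes its speed limit or range.

## Working session

There is one attempt and no reset: what is moved stays moved. The work goes in short steps, each a Python script; the robot and the scene stay as the last script left them, time stands still between calls to the robot, and variables do not carry over. Pictures are saved under pics/ and viewed, at most 10 in all, crops included, and the job is handed in when it is done.

```bash
mkdir -p pics; ls; python3 - <<'E'
from cell import arm
import cv2,numpy as np
for c in ("scene","top"):
    im=arm.read_camera(c); cv2.imwrite(f"pics/{c}0.png",im[...,::-1])
    k=arm.get_calibration(c); print(c,k)
    R=np.array(k["attitude"]);e=np.array(k["eye"])
    for n in ("roller","sheet_mid","sheet","stand"):
        for d in arm.boxes_of(c,n)[:2]: print(n,round(d["conf"],2),(R@d["position"]+e).round(3))
print(arm.hold_point_z,arm.get_t())
a=cv2.imread("pics/scene0.png");b=cv2.imread("pics/top0.png")
E
```

```text
pics
scene {'fovy': 55.231857115059064, 'cx': 258.1948759524549, 'cy': 193.3904160967594, 'eye': array([0.02687479, 0.44995547, 0.59511845]), 'attitude': array([[-0.71658355,  0.43440591, -0.54571011],
       [-0.69747153, -0.45349617,  0.55486458],
       [-0.00644099,  0.77822409,  0.62795365]])}
roller 0.79 [0.463 0.11  0.064]
sheet_mid 0.71 [ 0.455 -0.176  0.048]
sheet 0.57 [ 0.455 -0.183  0.047]
sheet 0.38 [0.466 0.108 0.063]
stand 0.82 [0.451 0.136 0.007]
top {'fovy': 55.08965538298736, 'cx': 251.7892625786866, 'cy': 193.67175236173054, 'eye': array([ 0.34479352, -0.06540976,  0.89739255]), 'attitude': array([[-0.02048571,  0.98184736, -0.18856326],
       [-0.99959916, -0.0238005 , -0.01533151],
       [-0.0195411 ,  0.1881736 ,  0.98194136]])}
roller 0.61 [0.472 0.09  0.065]
sheet_mid 0.83 [ 0.466 -0.192  0.045]
sheet 0.86 [ 0.465 -0.196  0.049]
stand 0.89 [0.445 0.065 0.004]
0.0187 0.5
```

View pics/scene0.png

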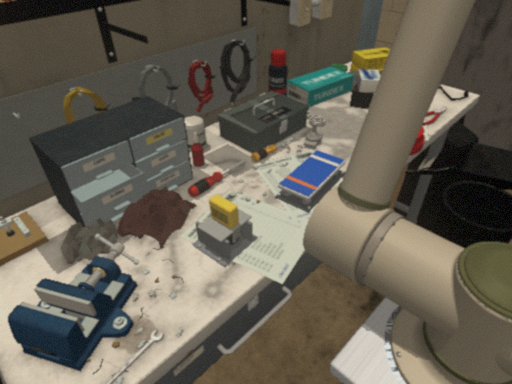

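View pics/top0.png

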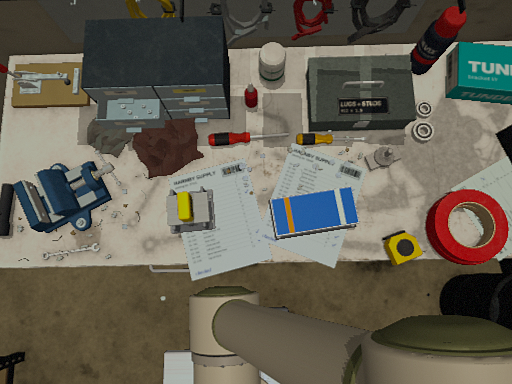

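Scene: roller in stand near (222,215), sheet near (310,178). Top: yellow handle at (184,206), sheet centre about (315,212), orange stripe at (290,215) (robot's left, +y), white at (342,207). Next, close wrist looks at both.

```bash
cat > h.py <<'E'
from cell import arm
import cv2,numpy as np
def down(yaw,s=1):
    # tool y axis = s*(world y rotated by yaw), z down
    y=s*np.array([-np.sin(yaw),np.cos(yaw),0]); z=np.array([0,0,-1.]); return np.column_stack([np.cross(y,z),y,z])
def snap(c,name=None):
    k=arm.get_calibration(c); im=arm.read_camera(c)
    if name: cv2.imwrite(f"pics/{name}.png",im[...,::-1])
    return k,im
def rays(k,uv):
    f=192/np.tan(np.radians(k["fovy"])/2); uv=np.atleast_2d(uv).astype(float)
    d=np.column_stack([(uv[:,0]-k["cx"])/f,-(uv[:,1]-k["cy"])/f,-np.ones(len(uv))])
    return d@np.array(k["attitude"]).T
def onz(k,uv,z):
    d=rays(k,uv);e=np.array(k["eye"]); return e+d*((z-e[2])/d[:,2])[:,None]
def tri(obs):
    A=np.zeros((3,3));b=np.zeros(3)
    for k,uv in obs:
        d=rays(k,uv)[0];d/=np.linalg.norm(d);P=np.eye(3)-np.outer(d,d);A+=P;b+=P@k["eye"]
    return np.linalg.solve(A,b)
def blob(im,lo,hi):
    h=cv2.cvtColor(im,cv2.COLOR_RGB2HSV);m=cv2.inRange(h,lo,hi)
    m=cv2.morphologyEx(m,cv2.MORPH_OPEN,np.ones((3,3)))
    n,l,s,c=cv2.connectedComponentsWithStats(m); i=1+s[1:,4].argmax(); return (l==i)
def rect(m): # min-area rect corners
    c=max(cv2.findContours(m.astype(np.uint8),0,2)[0],key=cv2.contourArea); return cv2.boxPoints(cv2.minAreaRect(c)),cv2.minAreaRect(c)
E
python3 - <<'E'
from h import *
print(arm.get_tcp_rot().round(3).tolist()); k=arm.get_calibration("wrist")
print(k["fovy"],k["cx"],k["cy"],(arm.get_tcp_rot().T@(k["eye"]-arm.get_tcp_pos())).round(3),(arm.get_tcp_rot().T@k["attitude"]).round(2).tolist())
for s in (1,-1):
    q=arm.inverse_kinematics([.46,.1,.27],down(0,s)); print(s,None if q is None else np.round(q,2))
    q=arm.inverse_kinematics([.46,-.19,.27],down(.13,s)); print(s,None if q is None else np.round(q,2))
s=-1 
if (q:=arm.inverse_kinematics([.46,.1,.27],down(0,-1))) is None or abs(q[5])>2: s=1
print("s",s)
R=down(0,s); ims=[]
for i,p in enumerate([[.42,-.19,.27],[.46,-.13,.27],[.42,.07,.27],[.42,.13,.27]]):
    arm.reach(p,R); arm.hold(.2); k,im=snap("wrist",f"w{i}"); ims.append(im)
    print(i,np.array(k["eye"]).round(3))
    for n in ("sheet_mid","stand","roller"):
        for d in arm.boxes_of("wrist",n)[:1]: print(n,round(d["conf"],2),(np.array(k["attitude"])@d["position"]+k["eye"]).round(3))
    np.save(f"k{i}.npy",k)
cv2.imwrite("pics/w.png",cv2.resize(np.vstack([np.hstack(ims[:2]),np.hstack(ims[2:])])[...,::-1],(800,600)))
print(arm.get_t())
E
```

```text
[[0.972, 0.236, 0.0], [0.236, -0.972, 0.0], [0.0, -0.0, -1.0]]
68.7355098719448 259.62416951842266 195.433362095024 [ 0.072 -0.001 -0.141] [[-0.0, 0.96, 0.28], [1.0, -0.0, 0.0], [0.0, 0.28, -0.96]]
1 [-0.04  0.21  1.43 -0.    1.5  -1.61]
1 [-0.63  0.26  1.36 -0.    1.52 -2.33]
-1 [-0.04  0.21  1.43 -0.    1.5   1.53]
-1 [-0.63  0.26  1.36 -0.    1.52  0.81]
s -1
0 [ 0.492 -0.19   0.411]
sheet_mid 0.7 [ 0.466 -0.198  0.046]
stand 0.81 [0.48  0.061 0.021]
roller 0.59 [0.475 0.08  0.063]
1 [ 0.531 -0.13   0.411]
sheet_mid 0.84 [ 0.47  -0.197  0.046]
stand 0.72 [0.5   0.057 0.013]
roller 0.94 [0.479 0.088 0.084]
2 [0.492 0.07  0.411]
sheet_mid 0.71 [ 0.461 -0.172  0.047]
stand 0.68 [0.512 0.093 0.005]
roller 0.56 [0.474 0.091 0.063]
3 [0.492 0.13  0.411]
sheet_mid 0.67 [ 0.459 -0.141  0.05 ]
stand 0.76 [0.511 0.114 0.008]
5.3333
```

View pics/w.png

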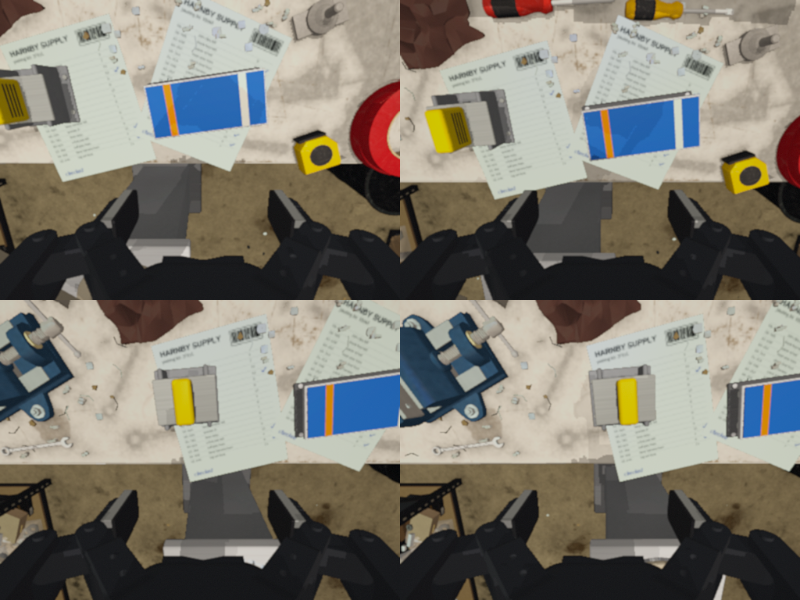

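The wrist views show the whole sheet (top row, blue with orange left, white right) and the roller in its stand (bottom row, handle at about (180,402) and (628,402)). Now measure by pixel geometry.

```bash
python3 - <<'E'
from h import *
K=[np.load(f"k{i}.npy",allow_pickle=True).item() for i in range(4)]
I=[cv2.imread(f"pics/w{i}.png")[...,::-1].copy() for i in range(4)]
def metric(k,m,z):
    c=max(cv2.findContours(m.astype(np.uint8),0,1)[0],key=cv2.contourArea)[:,0]
    P=onz(k,c,z)[:,:2]; return cv2.minAreaRect((P*1000).astype(np.float32))
oc=[];bc=[]
for i in (0,1):
    h=cv2.cvtColor(I[i],cv2.COLOR_RGB2HSV)
    m=cv2.inRange(h,(100,150,60),(125,255,255)); m=cv2.morphologyEx(m,cv2.MORPH_OPEN,np.ones((3,3)))
    m=cv2.morphologyEx(m,cv2.MORPH_CLOSE,np.ones((25,25)))
    n,l,s,c=cv2.connectedComponentsWithStats(m); j=1+s[1:,4].argmax(); m=l==j
    print("sheet",i,s[j],metric(K[i],m,.048))
    o=blob(np.where(m[...,None],I[i],0).astype(np.uint8),(8,150,100),(20,255,255)); v,u=np.nonzero(o); oc.append((K[i],(u.mean(),v.mean())))
    print("orange",onz(K[i],oc[-1][1],.048).round(4)); v,u=np.nonzero(m); bc.append((K[i],(u.mean(),v.mean())))
print("tri orange",tri(oc).round(4),"tri sheet",tri(bc).round(4))
for i in (2,3):
    m=blob(I[i],(22,150,100),(32,255,255)); h=cv2.cvtColor(I[i],cv2.COLOR_RGB2HSV)
    print("V",np.percentile(h[m][:,2],[5,25,50,75,95]))
    t=(m&(h[...,2]>np.percentile(h[m][:,2],75)*.9)); t=cv2.morphologyEx(t.astype(np.uint8),cv2.MORPH_OPEN,np.ones((3,3)))
    print("handle",i,metric(K[i],t,.117)); v,u=np.nonzero(t); K[i]["c"]=(u.mean(),v.mean())
print("tri handle",tri([(K[2],K[2]["c"]),(K[3],K[3]["c"])]).round(4))
a=[I[i][200:320,60:200] if i<3 else I[i][200:320,220:360] for i in (2,3)]
a=[I[2][90:200,180:320],I[3][90:200,220:360]]
a=[I[2][60:190,180:300],I[3][60:190,230:350]]
cv2.imwrite("pics/c.png",cv2.resize(np.hstack(a)[...,::-1],None,fx=3,fy=3,interpolation=2))
E
```

```text
sheet 0 [ 187   92  153   83 9387] ((464.26141357421875, -196.30897521972656), (80.208251953125, 185.51296997070312), 7.886106491088867)
orange [[ 0.4574 -0.1368  0.048 ]]
sheet 1 [ 236  125  146   79 8563] ((464.48486328125, -196.00543212890625), (80.42346954345703, 185.46604919433594), 7.94610071182251)
orange [[ 0.458  -0.1366  0.048 ]]
tri orange [ 0.4573 -0.1365  0.0452] tri sheet [ 0.4659 -0.1976  0.045 ]
V [162.   201.25 209.   209.   209.  ]
handle 2 ((474.1901550292969, 96.22653198242188), (57.54633331298828, 22.518686294555664), 5.550979137420654)
V [159.45 206.   212.   213.   213.  ]
handle 3 ((474.2796936035156, 96.96102905273438), (57.8984489440918, 22.124055862426758), 4.595538139343262)
tri handle [0.4752 0.0966 0.1138]
```

View pics/c.png

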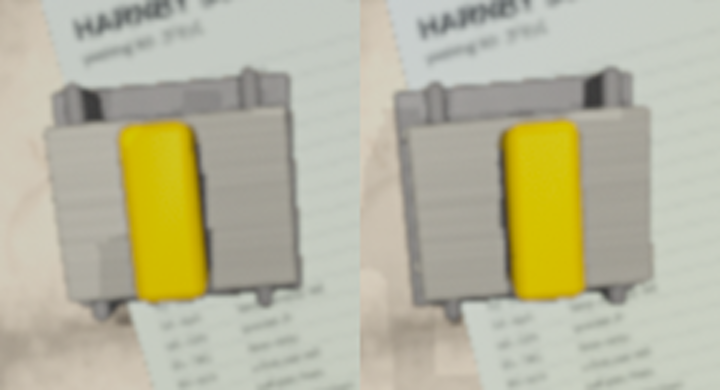

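The crop shows the handle (crop (163,210) and (541,210)) centred on the plate, stand yawed about +5°; the sheet is yawed +7.9° with its middle at (0.464, -0.196). Triangulated heights of 45 and 114 mm agree with the text. Grasp and lift.

```bash
python3 - <<'E'
from h import *
R=down(np.radians(5.0),-1); G=np.array([.4743,.0966,.0755])
arm.reach(G+[0,0,.1],R); arm.line_to(G,.1)
f0=arm.get_wrist_force(); arm.grab(); arm.hold(.2)
print("w",arm.get_width(),"grip",arm.get_grip_force(),"F",f0.round(2),arm.get_wrist_force().round(2),arm.get_tcp_pos().round(4),arm.get_t())
arm.line_to(G+[0,0,.13],.12); arm.hold(.3)
print("w",arm.get_width(),"F",arm.get_wrist_force().round(2),arm.get_moment().round(3),arm.get_tcp_pos().round(4),arm.get_t())
a,_=snap("scene","s1")
im=cv2.imread("pics/s1.png")[100:280,130:370]; im2=cv2.imread("pics/s1.png")
k,w=snap("wrist","w5")
cv2.imwrite("pics/l.png",np.hstack([cv2.resize(im,(400,300)),cv2.resize(w[...,::-1],(400,300))]))
E
```

```text
w 0.025187660918241393 grip 59.57080006599426 F [ 1.03 -0.02 -0.45] [-1.49 -0.89  6.09] [0.4744 0.0966 0.0758] 7.7917
w 0.02548966022281718 F [-0.83 -0.45 -3.77] [-0.002 -0.009  0.007] [0.4742 0.0966 0.2052] 9.325
```

View pics/l.png

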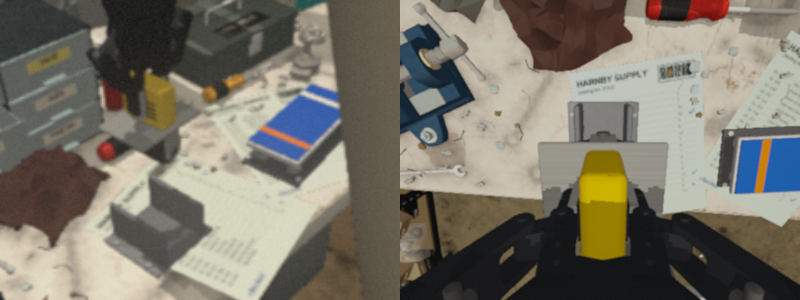

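The roller is held square and clear of the empty stand (left crop (150,110); wrist view (603,180)). Go to the orange stripe and press.

```bash
cat >> h.py <<'E'
YW=np.radians(7.9); M=np.array([.4644,-.1961]); ax=np.array([-np.sin(YW),np.cos(YW)])
def at(y,z): return np.r_[M+ax*y,z]
def fz(n=8):
    v=[]
    for _ in range(n): v.append(arm.get_wrist_force()); arm.hold(.03)
    return np.mean(v,0)
E
python3 - <<'E'
from h import *
R=down(YW,-1)
arm.reach(at(.06,.2),R); arm.line_to(at(.06,.125),.1); arm.hold(.3); f0=fz(); np.save("f0.npy",f0)
k,im=snap("wrist","w6")
hit=arm.line_to(at(.06,.1),.02,force_limit=2.0); z=arm.get_tcp_pos()[2]
f=fz(); print("hit",hit,z,"f0",f0.round(2),"d",(f-f0).round(2),arm.get_moment().round(3),arm.get_tcp_pos().round(4),arm.get_t())
k,im2=snap("scene","s2"); k,im=snap("wrist","w7")
cv2.imwrite("pics/p.png",np.hstack([cv2.resize(im2[100:250,220:420,::-1],(400,300)),cv2.resize(im[...,::-1],(400,300))]))
E
```

```text
hit True 0.10752554743688543 f0 [-0.26 -0.2  -3.83] d [2.19 0.02 2.42] [ 0.016 -0.346 -0.003] [ 0.4557 -0.1364  0.1076] 12.975
```

View pics/p.png

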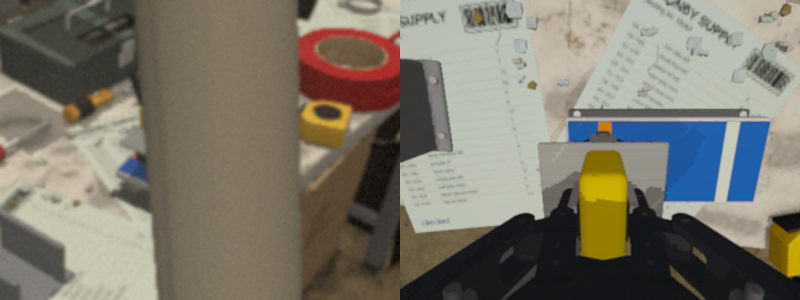

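The roller stands on the orange stripe (wrist view: stripe at (605,128) just beyond the plate, white at (730,160)); contact at TCP z≈0.1094 matches the 48 mm height. Press 10 mm and roll.

```bash
python3 - <<'E'
from h import *
f0=np.load("f0.npy"); zc=.0994
arm.line_to(at(.06,zc),.02); f=fz(); print((f-f0).round(2),arm.get_tcp_pos().round(4))
s=(f[2]-f0[2]-1.5)/.5e3; print("sink by force",s)
if abs(s-.010)>.0008 and abs(s-.010)<.004:
    zc-=.010-s; arm.line_to(at(.06,zc),.02); f=fz(); print((f-f0).round(2),arm.get_tcp_pos().round(4))
for y in (.02,-.02,-.06):
    arm.line_to(at(y,zc),.03); f=fz(4); print(y,(f-f0).round(2),arm.get_tcp_pos().round(4))
    e=(f[2]-f0[2]-6.5)/.5e3
    if abs(e)<.002: zc+=e*.5
print(arm.get_width(),arm.get_t())
k,im=snap("wrist","w8"); k,im2=snap("top","t8")
cv2.imwrite("pics/q.png",np.hstack([cv2.resize(im2[130:280,220:420,::-1],(400,300)),cv2.resize(im[...,::-1],(400,300))]))
E
```

```text
[-1.54 -0.07  6.54] [ 0.456  -0.1366  0.0994]
sink by force 0.010085636155581064
0.02 [-3.31 -0.64  6.41] [ 0.4616 -0.1762  0.0994]
-0.02 [-3.74 -0.89  6.51] [ 0.4672 -0.2158  0.0993]
-0.06 [-3.35 -0.79  6.22] [ 0.4726 -0.2554  0.0993]
0.025680086424681375 18.75
```

View pics/q.png

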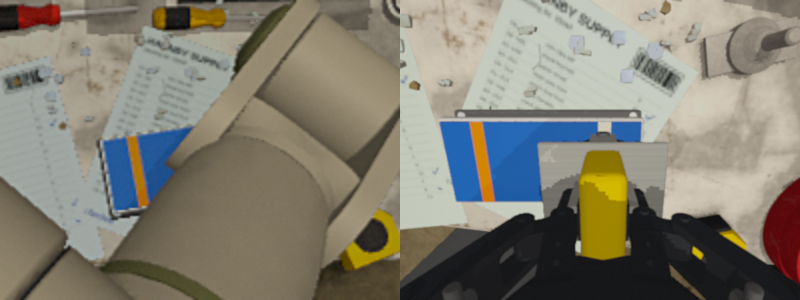

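The roller now sits on the white stripe (wrist view (605,128)), sink held at about 10 mm throughout. Lift and hang it back.

```bash
python3 - <<'E'
from h import *
arm.line_to(at(-.06,.2),.1)
R=down(np.radians(5.0),-1); G=np.array([.4743,.0966,.0755])
arm.reach(G+[0,0,.125],R); arm.line_to(G+[0,0,.02],.1); arm.hold(.2)
hit=arm.line_to(G-[0,0,.002],.02,force_limit=3.0); f=fz(4)
print(hit,arm.get_tcp_pos().round(4),f.round(2),arm.get_moment().round(3),arm.get_t())
k,im=snap("scene","s9"); k,im2=snap("wrist","w9")
cv2.imwrite("pics/r.png",np.hstack([cv2.resize(im[130:280,130:330,::-1],(400,300)),cv2.resize(im2[...,::-1],(400,300))]))
E
```

```text
True [0.4742 0.0966 0.0758] [-0.22 -0.27  5.63] [-0.02   0.044 -0.039] 23.775
```

View pics/r.png

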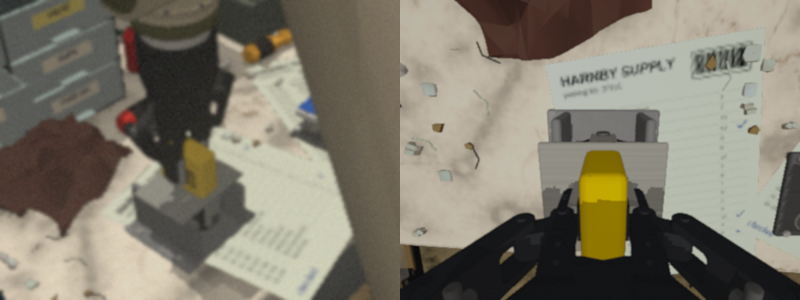

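The plate rests on both rails (left crop (185,190)), at the same height as at the grasp. Release, retreat and check.

```bash
python3 - <<'E'
from h import *
arm.release(); arm.hold(.3); G=arm.get_tcp_pos()
arm.line_to(G+[0,0,.12],.08); arm.reach([.42,.10,.27],down(0,-1)); arm.hold(.3)
k,im=snap("wrist","w10"); m=blob(im,(22,150,100),(32,255,255)); h=cv2.cvtColor(im,cv2.COLOR_RGB2HSV)
t=cv2.morphologyEx((m&(h[...,2]>np.percentile(h[m][:,2],75)*.9)).astype(np.uint8),cv2.MORPH_OPEN,np.ones((3,3)))
c=max(cv2.findContours(t,0,1)[0],key=cv2.contourArea)[:,0]
print(cv2.minAreaRect((onz(k,c,.117)[:,:2]*1000).astype(np.float32)),arm.get_width(),arm.get_t())
k,s=snap("scene","s10")
cv2.imwrite("pics/z.png",np.hstack([cv2.resize(s[130:280,130:330,::-1],(400,300)),cv2.resize(im[60:210,170:370,::-1],(400,300))]))
E
```

```text
((474.0238037109375, 97.36183166503906), (57.61369705200195, 22.003252029418945), 4.998349189758301) 0.08558621425076755 27.25
```

View pics/z.png

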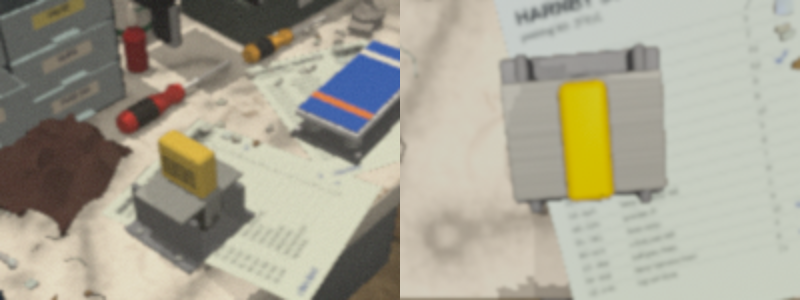

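The roller hangs upright with its plate flat on both rails (left (187,175), right (587,140)), at its first position within about 1 mm; the sheet has sprung back.

```bash
python3 -c "
from cell import arm
print(arm.sign_off())"
```

```text
the job is handed in; nothing more can be done
None
```

The roller was rolled from the orange stripe to the white one with the sheet held about 1 cm down (6.2–6.5 N at each check), then hung back upright on both rails within about 1 mm of where it started, and the job was handed in at about 27 s of the 56 s allowed.

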